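# Fit out a control-panel rail in order

### The job

Fit out the rail of the small panel lying on the bench, following the current from the incoming terminals towards the power supply: first the main switch beside the terminals, next to it the surge arrester, then the energy meter, and last the two-pole breaker between the meter and the power supply. Each must sit fully down and square on the rail, close beside the one before it with no more than a finger's breadth (about 15 mm) between them. The spare three-pole breaker is not needed; leave it where it is.

Things in the scene. Friction and masses are not known exactly. Their poses are not given: they have to be found in the camera images.
- panel: Fixed steel plate flat on the bench, 124 (x) x 366 mm (y), top at z = 14 mm; along its middle (y axis) an aluminium top-hat rail 35 mm wide, 352 long, top at z = 29. Origin at the centre of its underside. A housing fully seated on the rail has its origin at x = 0, z = 20 in this frame and its x axis along this x, either way round. Housings drop straight on; nothing snaps.
- terminals: Incoming terminals: block of six slim grey screw terminals with white marker tags, fixed on the rail near one of its ends, 58 (x) x 50 mm (y), 51 mm high. Origin at the centre of its underside, on the rail's centre line, 20 mm above the bench; axes as the panel's.
- supply: Power supply: darker grey, widest housing, with a row of vent slots, fixed on the rail near the other end, 90 (x) x 70 mm (y), 74 mm high. Origin at the centre of its underside, on the rail's centre line, 20 mm above the bench; axes as the panel's. Between the terminals and it 202 mm of rail are free.
- main_switch: Light grey plastic rail housing, 90 (x) x 35 mm (y), origin at the centre of its underside, z up. Shoulders at z = 50 mm, above them a nose 45 mm wide in x, z = 50 to 74: grip it across x from above. Underneath a channel along y, 38.5 mm wide, 9 deep, mouth bevelled to 44.5. Main switch: black rotary knob with a bar grip on the nose, to z = 90. 0.16 kg.
- arrester: Light grey plastic rail housing, 90 (x) x 35 mm (y), origin at the centre of its underside, z up. Shoulders at z = 50 mm, above them a nose 45 mm wide in x, z = 50 to 74: grip it across x from above. Underneath a channel along y, 38.5 mm wide, 9 deep, mouth bevelled to 44.5. Surge arrester: two darker grey cartridges on the nose, each with a pale window and ribs, to z = 79. 0.2 kg.
- meter: Light grey plastic rail housing, 90 (x) x 52.5 mm (y), origin at the centre of its underside, z up. Shoulders at z = 50 mm, above them a nose 45 mm wide in x, z = 50 to 74: grip it across x from above. Underneath a channel along y, 38.5 mm wide, 9 deep, mouth bevelled to 44.5. Energy meter: display window and small black button on the nose, to z = 77. 0.22 kg.
- breaker: Light grey plastic rail housing, 90 (x) x 35 mm (y), origin at the centre of its underside, z up. Shoulders at z = 50 mm, above them a nose 45 mm wide in x, z = 50 to 74: grip it across x from above. Underneath a channel along y, 38.5 mm wide, 9 deep, mouth bevelled to 44.5. Two-pole breaker: two black levers joined by a bar on the nose, to z = 86. 0.24 kg.
- spare_breaker: Light grey plastic rail housing, 90 (x) x 52.5 mm (y), origin at the centre of its underside, z up. Shoulders at z = 50 mm, above them a nose 45 mm wide in x, z = 50 to 74: grip it across x from above. Underneath a channel along y, 38.5 mm wide, 9 deep, mouth bevelled to 44.5. Spare three-pole breaker: three black levers joined by a bar, to z = 86. 0.34 kg.
Not all that is in view belongs to the job. What is shaped like the meter but pink or purple is not meant.

How it is judged:
At the end, for the whole second after the job is handed in: Order terminals, main switch, arrester, meter, breaker, supply; gaps to the one before at most 20 mm; each at rest, seated (height within 3 mm, 4 mm of the centre line, square within 0.15 rad); the spare within 30 mm of its start (z of main_switch in the frame of panel between 0.0165 and 0.023 m and x of main_switch in the frame of panel between -0.004 and 0.004 m and angle between the x axis of each of main_switch, arrester, meter, breaker and the x axis of panel, either way round below 0.15 rad and angle between each of main_switch, arrester, meter, breaker's own z axis and vertical below 0.08 rad and linear speed of each of main_switch, arrester, meter, breaker below 0.01 m/s and z of arrester in the frame of panel between 0.0165 and 0.023 m and x of arrester in the frame of panel between -0.004 and 0.004 m and z of meter in the frame of panel between 0.0165 and 0.023 m and x of meter in the frame of panel between -0.004 and 0.004 m and z of breaker in the frame of panel between 0.0165 and 0.023 m and x of breaker in the frame of panel between -0.004 and 0.004 m and horizontal distance between terminals and main_switch below 0.0625 m and horizontal distance between main_switch and arrester below 0.055 m and horizontal distance between arrester and meter below 0.06375 m and horizontal distance between meter and breaker below 0.06375 m and horizontal distance between breaker and supply below 0.0985 m and distance of spare_breaker from where it was at the start of the episode below 0.03 m); the robot touches nothing.
It fails at once if the spare breaker is carried off or knocked away (distance of spare_breaker from where it was at the start of the episode above 0.03 m).
It also fails if it takes over 112 s, if anything falls off the work surface, if the arm or the gripper's body presses on something with over 40 N, if the wrist force passes 120 N, or if a joint passes its speed limit or range.

### The arm

A 6-joint arm with a two-finger parallel gripper is mounted at the origin on a cart in front of the work surface, level with it; the furniture and walls round the work are solid. World frame = base frame: x ahead of the robot, y to its left, z up, the work surface at z = 0. Lengths are in m, angles in rad, forces in N, time in s.
With the tool pointing down it reaches from about 0.375 to 0.975 m from the base axis. Payload 3.8 kg.
Tool frame: the origin (TCP) lies midway between the tips of the shut fingers; the grasp point (between the pads) lies 19 mm behind it; z points along the fingers, y is the line along which they close (so a half turn about z gives the same grasp; the last joint's range is limited). The gripper opens to 88 mm and grips with 3 to 60 N. Pads are 18 mm wide; open, the fingers measure 123 mm over their backs; the gripper's body (75 mm by 187 mm) begins 45 mm behind the grasp point.
Start: joints at [-1.371, 0.264, 1.604, -0, 1.274, -0.037], TCP at [0.158, -0.656, 0.214] pointing down, gripper open.
Joint ranges: [-2.63, 2.63], [-0.94, 2.18], [0.31, 2.57], [-1.31, 4.45], [0, 2.66], [-2.55, 2.55]. Speed limits (rad/s): [2.57, 2.57, 3.14, 3.14, 3.14, 3.14].

### API

Orientations are given as a rotation vector (axis times angle).
In Python, from cell import manip, inverse_kinematics, cams, order gives the robot as it stands. Calls block until the motion is done:
- manip.move_pose(position, orientation): joint-space move of the TCP to a pose.
- manip.move_linear(position, rate=0.15, rot=None): straight line of the TCP; rot=None keeps the orientation; rate is the mean speed in m/s.
- manip.set_joints(angles): joint-space move.
- manip.set_gripper(opening, force=None): finger opening in m; force is the grip in N (None keeps the last); returns when the fingers have stopped.
- manip.dwell(seconds).
- inverse_kinematics(position, orientation): joint angles nearest the present ones, or None.
- manip.state(): the state.
- cams.capture(name): name is "scene" or "side" or "wrist"; returns a dict with "image" (480x640x3 uint8, blue, green, red), "z_map" (480x640 float32, m along the optical axis (not along the pixel's ray), 0 where there is no reading), "intrinsics" (3x3 intrinsics, pixels), "position" and "orientation" of the camera in the world; the wrist camera has in their place "T_tool_cam" (4x4, takes a point from camera to tool coordinates, whose origin is the TCP and whose axes are the flange's). Camera axes: x right, y down, z forward; pixel columns grow to the right and rows downward; lengths in m; the calibration is good to about 2 mm. A picture is of the moment at which its call begins: read the wrist's pose just before it.
A pose or a line that the arm cannot do raises manip.IKError and nothing moves.
- order.close_job(): hands the job in; it is judged then, once.
The state is a dict: "clock": time; "joint_pos": joint angles; "joint_velocities": joint speeds; "tau": joint torques, N m; "tool_pos": TCP position; "tcp_rot": TCP orientation; "contact_force": force on the tool from outside, world axes, zero at the start; "moment": the same for the moment, N m; "gripper_width": finger opening in m; "grasp_force": force on a finger pad.
Only numpy, scipy, OpenCV 4.12 (cv2) and the standard library are available. Lean on these libraries where they do the work, as an engineer would, in place of code of your own. Each camera call takes 0.05 s, during which the arm holds its last target. There are 200 camera calls.

## Working session

There is one attempt and no reset: what is moved stays moved. The work goes in short steps, each a Python script; the robot and the scene stay as the last script left them, time stands still between calls to the robot, and variables do not carry over. Pictures are saved under pics/ and viewed, at most 14 in all, crops included, and the job is handed in when it is done.

```bash
mkdir -p pics; ls; python3 - <<'E'
from cell import manip,cams
import cv2,numpy as np
print(manip.state())
for n in("scene","side"):
    c=cams.capture(n);cv2.imwrite(f"pics/{n}0.png",c["image"]);np.savez(f"{n}0.npz",**c)
    print(n,c["intrinsics"],c["position"],c["orientation"],(c["z_map"]>0).mean())
E
```

```text
pics
{'clock': 0.0, 'joint_pos': array([-1.37089175e+00,  2.64702080e-01,  1.60533253e+00,  8.33530336e-06,
        1.27370687e+00, -3.69137020e-02]), 'joint_velocities': array([ 1.65153520e-03,  7.88347511e-04,  2.50604595e-04, -2.96736941e-05,
       -2.89344334e-04, -3.95241712e-04]), 'tau': array([-5.59722321e-04, -5.02117395e+01, -3.56880748e+01,  7.26076425e-02,
        2.92073545e-02, -1.66546383e-04]), 'tool_pos': array([ 0.15820572, -0.65542842,  0.21254488]), 'tcp_rot': array([-3.11746777e+00, -3.70867721e-01,  2.62120454e-04]), 'contact_force': array([ 0.24395762,  1.02746315, -0.32592857]), 'moment': array([ 0.0408271 , -0.0483522 ,  0.00955631]), 'grasp_force': 0.0, 'gripper_width': 0.08820379360874184}
scene [[577.97264572   0.         323.85850091]
 [  0.         577.97264572 236.84564409]
 [  0.           0.           1.        ]] [0.23166018 0.55982618 1.2954307 ] [-0.51301685  2.92778232 -0.70096964] 0.9959342447916667
side [[603.07646364   0.         325.15436957]
 [  0.         603.07646364 229.18585271]
 [  0.           0.           1.        ]] [ 1.01511448 -0.78138699  1.03445542] [-2.3021327  -0.73352859  0.30103353] 0.99611328125
```

View pics/scene0.png

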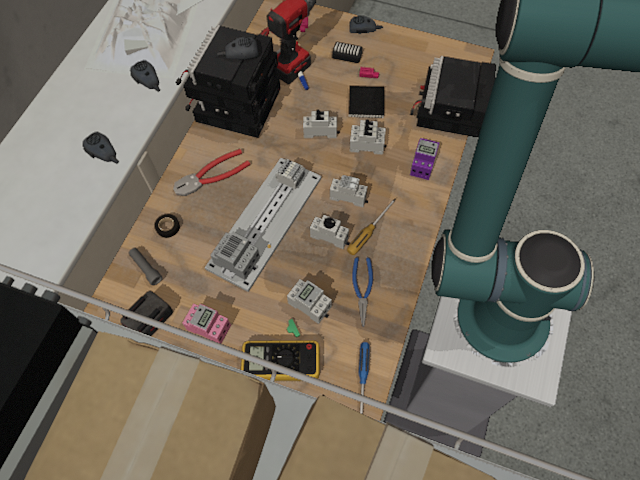

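View pics/side0.png

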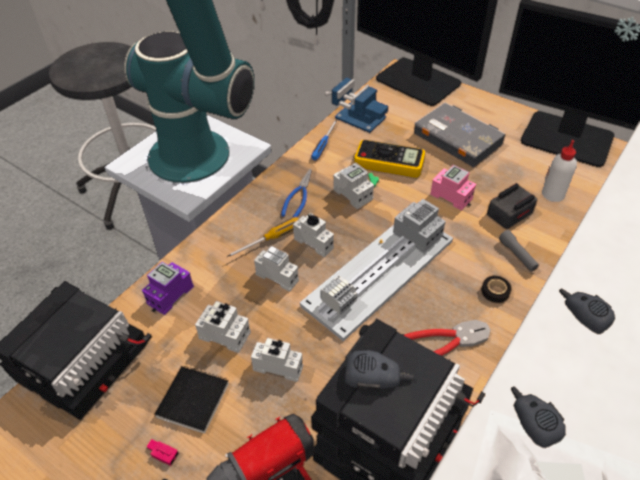

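The scene view shows the meter at about (310,298), the main switch (329,229), the arrester (349,190), the two-pole breaker (320,124) and the spare (367,137). On the panel, the terminals are at (290,175) and the supply at (238,250). In the side view, the spare with three levers is at (222,325) and the two-pole breaker at (277,358). Next I'll measure them from the depth clouds.

```bash
cat > h.py <<'E'
import numpy as np,cv2
from scipy.spatial.transform import Rotation as R
def cloud(c,T=None):
    z=c["z_map"];K=c["intrinsics"];v,u=np.mgrid[:480,:640]
    p=np.stack([(u-K[0,2])/K[0,0]*z,(v-K[1,2])/K[1,1]*z,z],-1)
    if T is None: T=(R.from_rotvec(c["orientation"]).as_matrix(),c["position"])
    w=p@T[0].T+T[1]; w[z<=0]=np.nan
    return w
def rect(P):
    (x,y),(a,b),t=cv2.minAreaRect(P[:,:2].astype(np.float32)*1000)
    if a<b:a,b,t=b,a,t+90
    return x/1e3,y/1e3,round(a,1),round(b,1),(t+90)%180-90   # t: direction of long side, deg
def comp(W,xy,lo,hi,r=.075):
    """largest height-band cluster near xy, on a 2 mm grid"""
    P=W.reshape(-1,3);P=P[np.isfinite(P[:,0])]
    P=P[(np.hypot(*(P[:,:2]-xy).T)<r)&(P[:,2]>lo)&(P[:,2]<hi)]
    if len(P)<10:return P
    ij=((P[:,:2]-xy+r)/.003).astype(int);g=np.zeros((int(2*r/.003)+2,)*2,np.uint8);g[ij[:,0],ij[:,1]]=1
    g=cv2.morphologyEx(g,cv2.MORPH_CLOSE,np.ones((3,3)))
    n,l,s,_=cv2.connectedComponentsWithStats(g)
    return P[l[ij[:,0],ij[:,1]]==1+np.argmax(s[1:,4])]
E
python3 - <<'E'
from h import *
C={n:dict(np.load(n+"0.npz")) for n in("scene","side")}
W={n:cloud(c) for n,c in C.items()}
S=dict(meter=((310,298),(352,185)),main=((329,229),(314,233)),arr=((349,190),(275,267)),brk=((320,124),(277,358)),spare=((367,137),(222,325)),term=((290,175),(338,293)),sup=((238,250),(418,225)))
for k,uv in S.items():
    for n,(u,v) in zip(W,uv):
        p=W[n][v,u];r=.075 
        A=comp(W[n],p[:2],.03,.1,r);B=comp(W[n],p[:2],.066 if k not in("sup","term") else .085 if k=="sup" else .06,.12,.06)
        print(k,n,p.round(3),"all",np.round(rect(A),3),"nose",np.round(rect(B),3),"ztop",np.percentile(B[:,2],[50,98]).round(3))
for n in W:
    P=comp(W[n],(W[n][175,290] if n=="scene" else W[n][293,338])[:2]*.5+.5*(W[n][250,238] if n=="scene" else W[n][225,418])[:2],.007,.12,.24)
    Q=P[P[:,2]<.02];print("plate",np.round(rect(P),3),np.round(rect(Q),3),np.median(Q[:,2]))
    print("bench z",np.nanmedian(W[n][(np.abs(W[n][...,2])<.012)]), )
E
```

```text
meter scene [0.429 0.134 0.074] all [  0.438   0.124  92.2    54.1   -15.679] nose [ 0.438  0.124 53.7   46.9   76.267] ztop [0.074 0.079]
meter side [0.452 0.097 0.062] all [  0.439   0.124  93.8    57.6   -15.828] nose [ 0.437  0.124 55.2   51.3   76.729] ztop [0.076 0.081]
main scene [ 0.448 -0.045  0.076] all [ 4.540e-01 -6.100e-02  9.050e+01  3.970e+01 -1.964e+00] nose [ 0.455 -0.061 46.1   37.8   -2.318] ztop [0.075 0.091]
main side [ 0.472 -0.081  0.067] all [ 4.550e-01 -6.200e-02  9.370e+01  3.920e+01 -2.584e+00] nose [ 0.455 -0.063 47.9   38.6   -4.334] ztop [0.076 0.093]
arr scene [ 0.44  -0.172  0.063] all [ 0.447 -0.187 89.9   40.7    4.07 ] nose [ 0.448 -0.187 45.5   40.7    4.302] ztop [0.076 0.082]
arr side [ 0.461 -0.203  0.064] all [ 0.449 -0.187 91.7   37.9    3.33 ] nose [ 0.449 -0.187 46.5   36.9    4.099] ztop [0.078 0.083]
brk scene [ 0.58  -0.343  0.06 ] all [ 0.588 -0.36  89.7   43.2   20.248] nose [ 0.588 -0.358 42.9   39.4   19.87 ] ztop [0.073 0.086]
brk side [ 0.602 -0.371  0.071] all [ 0.589 -0.359 91.4   38.3   20.175] nose [ 0.588 -0.359 46.1   35.7   1
[... 563 characters left out ...]
op [0.07  0.075]
sup scene [0.624 0.086 0.092] all [ 6.410e-01  8.600e-02  9.200e+01  7.810e+01 -8.459e+00] nose [ 0.641  0.083 71.    48.5   81.092] ztop [0.093 0.098]
sup side [0.656 0.044 0.095] all [6.3600e-01 4.9000e-02 1.4520e+02 9.3600e+01 7.9433e+01] nose [6.4100e-01 7.5000e-02 6.0400e+01 4.8800e+01 8.4963e+01] ztop [0.095 0.099]
plate [ 6.2100e-01 -4.4000e-02  3.7660e+02  1.3200e+02  8.1274e+01] [ 6.2100e-01 -4.4000e-02  3.7660e+02  1.3200e+02  8.1274e+01] 0.013000045839189234
bench z 0.0038890513138555294
plate [ 6.2100e-01 -4.5000e-02  3.7350e+02  1.3500e+02  8.0479e+01] [ 6.2100e-01 -4.5000e-02  3.7350e+02  1.3500e+02  8.0479e+01] 0.015014861277212521
bench z 0.003942516579081401
```

Both views agree within about 2 mm, and the sizes match. Next I'll check for tall obstacles near the grasps, then take a close wrist view over the rail.

```bash
cat >> h.py <<'E'
def ori(phi): return (R.from_euler('z',phi+np.pi/2)*R.from_euler('x',np.pi)).as_rotvec()
def wristcloud():
    from cell import manip,cams
    s=manip.state();c=cams.capture("wrist")
    Tm=R.from_rotvec(s["tcp_rot"]).as_matrix();T=c["T_tool_cam"]
    return c,cloud(c,(Tm@T[:3,:3],Tm@T[:3,3]+s["tool_pos"]))
E
python3 - <<'E'
from h import *
from cell import manip
W=np.concatenate([cloud(dict(np.load(n+"0.npz"))).reshape(-1,3) for n in("scene","side")])
for k,p in dict(meter=(.438,.124),main=(.4545,-.0615),arr=(.448,-.187),brk=(.588,-.359),panel=(.621,-.045)).items():
    d=np.hypot(*(W[:,:2]-p).T)
    q=W[(W[:,2]>.1)&(W[:,2]<.4)&(d<.25)];dd=np.hypot(*(q[:,:2]-p).T)
    print(k,len(q),q[np.argmin(dd)].round(3) if len(q) else "",dd.min().round(3) if len(q) else "")
phi=np.radians(-8.6)
manip.move_pose([.56,-.045,.36],ori(phi))
s=manip.state();print(s["clock"],s["tool_pos"],s["joint_pos"].round(2))
c,P=wristcloud();cv2.imwrite("pics/w1.png",c["image"]);print(c["T_tool_cam"].round(3))
np.savez("w1.npz",P=P)
for nm,xy,lo,hi,r in (("term",(.602,-.176),.05,.08,.06),("sup",(.641,.083),.06,.12,.07),("main",(.4545,-.0615),.03,.1,.075),("arr",(.448,-.187),.03,.1,.075),("railtop",(.621,-.045),.024,.034,.11),("plate",(.621,-.045),.007,.12,.24)):
    A=comp(P,np.array(xy),lo,hi,r);print(nm,len(A),np.round(rect(A),4) if len(A)>10 else "",np.median(A[:,2]))
E
```

```text
meter 18 [0.2   0.061 0.251] 0.247
main 0  
arr 0  
brk 13013 [ 0.741 -0.359  0.126] 0.153
panel 0  
2.7333 [ 0.55994409 -0.04580241  0.35968168] [-0.13 -0.01  1.64 -0.    1.5   0.03]
[[-0.    -0.953 -0.303  0.079]
 [ 1.    -0.001  0.     0.   ]
 [-0.    -0.303  0.953 -0.171]
 [ 0.     0.     0.     1.   ]]
term 1500 [ 0.6033 -0.176  58.1    50.4    -8.5692] 0.06981083300947913
sup 5154 [ 6.4210e-01  8.3000e-02  9.0800e+01  6.9800e+01 -9.0228e+00] 0.09321170569616286
main 1919 [ 4.5530e-01 -6.1000e-02  9.0200e+01  3.5100e+01 -3.1387e+00] 0.06181622699149797
arr 1842 [ 0.4488 -0.1858 90.3    35.3     4.349 ] 0.05450824193038156
railtop 1304 [ 6.2460e-01 -5.2100e-02  2.0350e+02  8.2400e+01  8.1562e+01] 0.029454237602706657
plate 22406 [ 6.22700e-01 -4.68000e-02  3.67000e+02  1.24200e+02  8.14878e+01] 0.015585434989839053
```

View pics/w1.png

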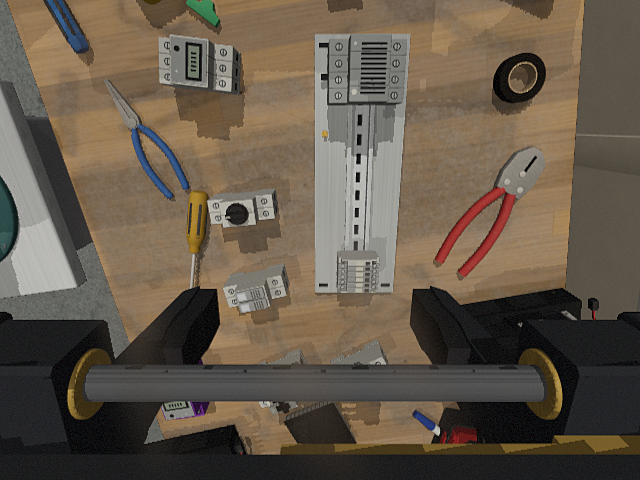

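The wrist view gives exact sizes: plate 367 x 124.2, terminals 58 x 50, and terminals to supply 262 mm. The terminals are at pixel (358,270), the supply at (367,68), the main switch at (240,210) and the meter at (200,65). Now I'll pick and place the main switch.

```bash
cat >> h.py <<'E'
T0=np.array([.6033,-.176]);S0=np.array([.6421,.083]);D=(S0-T0)/np.linalg.norm(S0-T0)
PHI=np.arctan2(D[1],D[0])-np.pi/2
HI=.22;G=.053
def pick(xy,deg):
    from cell import manip as m
    m.set_gripper(.075,30)
    m.move_pose([*xy,.17],ori(np.radians(deg)))
    m.move_linear([*xy,G+.03],rate=.2)
    m.move_linear([*xy,G],rate=.06)
    m.set_gripper(.03,30)
    s=m.state();print("grip",s["gripper_width"],s["grasp_force"],"z",s["tool_pos"],s["contact_force"].round(1))
    m.move_linear([*xy,HI],rate=.25)
    print("held",m.state()["gripper_width"],"t",m.state()["clock"])
def place(s_mm,dz=0.,release=True):
    from cell import manip as m
    xy=T0+D*s_mm/1000
    m.move_pose([*xy,HI],ori(PHI))
    m.move_linear([*xy,.02+G+.02],rate=.2)
    for z in (.012,.008,.004,.0015):
        m.move_linear([*xy,.02+G+z+dz],rate=.04)
        s=m.state();print(z,s["tool_pos"].round(4),s["contact_force"].round(1))
    if not release: return
    m.set_gripper(.065);m.move_linear([*xy,HI],rate=.25);print("t",m.state()["clock"])
E
python3 - <<'E'
from h import *
P=np.load("w1.npz")["P"]
for n,xy in(("meter",(.438,.124)),("brk",(.588,-.359))):
    A=comp(P,np.array(xy),.03,.1);print(n,np.round(rect(A),4))
pick((.4553,-.061),-3.1)
place(49.5)
E
```

```text
meter [  0.4386   0.1246  91.1     52.2    -15.033 ]
brk [ 0.604  -0.3383 67.7    27.4    -8.298 ]
grip 0.02984595998068124 0.0 z [ 0.45528118 -0.06100749  0.05298825] [-0.1  0.3 -0.2]
held 0.03003631039280888 t 6.8917
0.012 [ 0.6108 -0.1271  0.0853] [ 0.6 -0.2 -0.6]
0.008 [ 0.6104 -0.127   0.0806] [ 0.6 -0.2  0.3]
0.004 [ 0.6103 -0.127   0.0765] [-0.6 -0.8  0.4]
0.0015 [ 0.6105 -0.127   0.0743] [ 0.7 -0.  -0.3]
t 10.8917
```

```bash
python3 - <<'E'
from h import *
from cell import manip,cams
c=cams.capture("side");cv2.imwrite("pics/s2.png",c["image"])
print(manip.state()["joint_pos"].round(2))
W=cloud(c);print(np.round(rect(comp(W,np.array((.4545,-.0615)),.03,.1)),4),np.round(rect(comp(W,np.array((.4545,-.0615)),.066,.1)),4))
E
```

```text
[-0.25  0.17  1.72 -0.    1.26 -0.1 ]
[ 4.5590e-01 -6.3000e-02  9.2200e+01  4.1300e+01 -1.9364e+00] [ 0.4552 -0.0618 48.6    39.1    -3.5395]
```

View pics/s2.png

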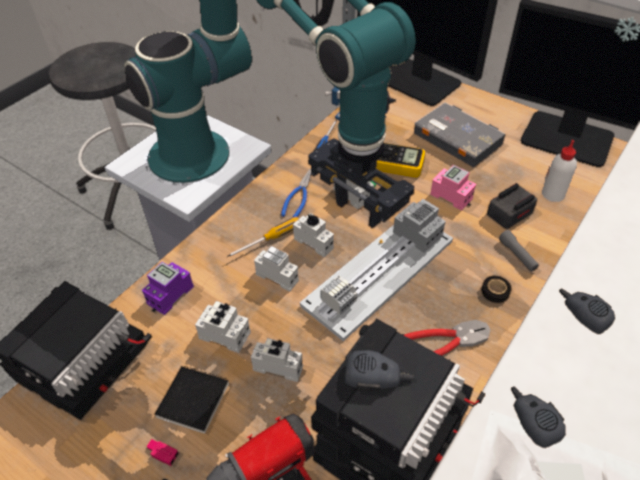

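```bash
python3 - <<'E'
from h import *
from cell import manip,cams
s=manip.state();print(s["tool_pos"],s["gripper_width"],R.from_rotvec(s["tcp_rot"]).as_matrix().round(3).tolist())
for n in("side","scene"):
    W=cloud(cams.capture(n)).reshape(-1,3);q=W[(np.hypot(*(W[:,:2]-s["tool_pos"][:2]).T)<.15)&(W[:,2]>.12)&(W[:,2]<.45)]
    for lo in np.arange(.16,.36,.02):
        b=q[(q[:,2]>lo)&(q[:,2]<lo+.02)]
        if len(b): print(n,lo.round(2),len(b),b[:,:2].min(0).round(3),b[:,:2].max(0).round(3))
    print("low",q[:,2].min())
c,_=wristcloud();cv2.imwrite("pics/w3.png",c["image"])
E
```

```text
[ 0.60916539 -0.12669471  0.21750463] 0.06511130528219874 [[0.148, 0.989, -0.004], [0.989, -0.148, 0.001], [0.0, -0.004, -1.0]]
side 0.24 138 [ 0.562 -0.145] [ 0.657 -0.11 ]
side 0.26 185 [ 0.56  -0.144] [ 0.659 -0.113]
side 0.28 97 [ 0.558 -0.145] [ 0.659 -0.109]
side 0.3 319 [ 0.52  -0.174] [ 0.699 -0.094]
side 0.32 897 [ 0.514 -0.175] [ 0.706 -0.097]
side 0.34 1906 [ 0.512 -0.175] [ 0.707 -0.079]
low 0.2414250055416154
scene 0.22 3 [ 0.577 -0.13 ] [ 0.646 -0.116]
scene 0.24 92 [ 0.561 -0.142] [ 0.655 -0.109]
scene 0.26 81 [ 0.561 -0.143] [ 0.658 -0.109]
scene 0.28 39 [ 0.638 -0.143] [ 0.66  -0.121]
scene 0.3 234 [ 0.52  -0.165] [ 0.698 -0.08 ]
scene 0.32 601 [ 0.514 -0.16 ] [ 0.705 -0.08 ]
scene 0.34 1249 [ 0.513 -0.175] [ 0.705 -0.079]
low 0.2379264857395751
```

View pics/w3.png

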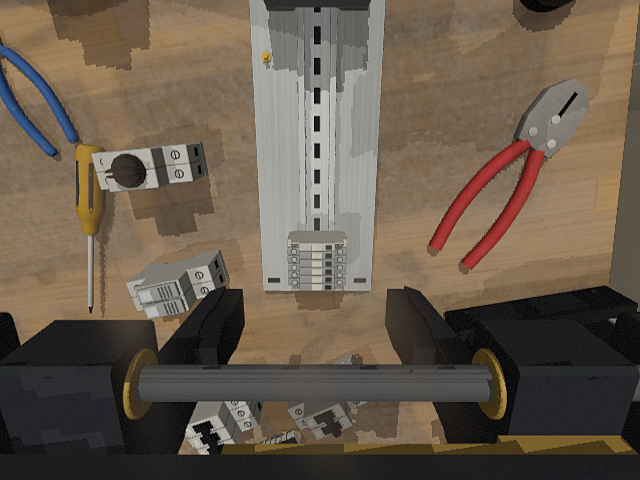

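The side and scene depth clouds put the fingertips at about z = 0.24 with the reported TCP at 0.2175, so the fingers end about 20 mm short of the TCP. The first grasp therefore closed above the nose, and the switch hasn't moved. I'll measure that offset against opening before trying again.

```bash
python3 - <<'E'
from h import *
from cell import manip,cams
for w in(.075,.047,.03,.0):
    manip.set_gripper(w);s=manip.state()
    for n in("side","scene"):
        W=cloud(cams.capture(n)).reshape(-1,3);d=W[:,:2]-s["tool_pos"][:2];q=W[(abs(d[:,1])<.03)&(abs(d[:,0])<.075)&(W[:,2]>.13)&(W[:,2]<.29)]
        print(w,n,(np.sort(q[:,2])[[0,3,8]]-s["tool_pos"][2]).round(4),len(q))
print(manip.state()["clock"])
E
```

```text
0.075 side [0.0245 0.0253 0.0265] 367
0.075 scene [0.0216 0.0256 0.0263] 191
0.047 side [0.0242 0.0264 0.0276] 390
0.047 scene [0.0194 0.0224 0.0251] 197
0.03 side [0.0245 0.0258 0.0266] 391
0.03 scene [0.0207 0.0215 0.025 ] 194
0.0 side [0.0264 0.0269 0.0285] 277
0.0 scene [0.0198 0.0256 0.0278] 127
13.45
```

```bash
sed -i 's/^HI=.*/HI=.21;G=.034/' h.py; python3 - <<'E'
from h import *
pick((.4553,-.061),-3.1)
E
```

```text
grip 0.04498133668705431 30.000337958335876 z [ 0.45532813 -0.06099715  0.03420504] [-1.  -0.3  1.8]
held 0.044800902059927664 t 18.0917
```

```bash
python3 - <<'E'
from h import *
place(49.5)
c,P=wristcloud();cv2.imwrite("pics/w4.png",c["image"])
for lo,hi in((.03,.12),(.083,.12)):
    A=comp(P,T0+D*.0495,lo,hi,.05);print(np.round(rect(A),4),np.percentile(A[:,2],[5,50,99]).round(3))
E
```

```text
0.012 [ 0.6107 -0.1271  0.0662] [ 0.6  0.6 -0.6]
0.008 [ 0.6103 -0.127   0.0616] [-0.6  0.3 -1.2]
0.004 [ 0.6103 -0.1269  0.0575] [ 0.1 -0.6 -1.6]
0.0015 [ 0.6105 -0.127   0.0553] [ 0.7 -0.2 -2. ]
t 21.9917
[  0.6103  -0.1308  92.1     91.8    -53.1815] [0.043 0.071 0.111]
[ 0.6109 -0.1268 45.1    34.8    -8.5107] [0.092 0.095 0.111]
```

View pics/w4.png

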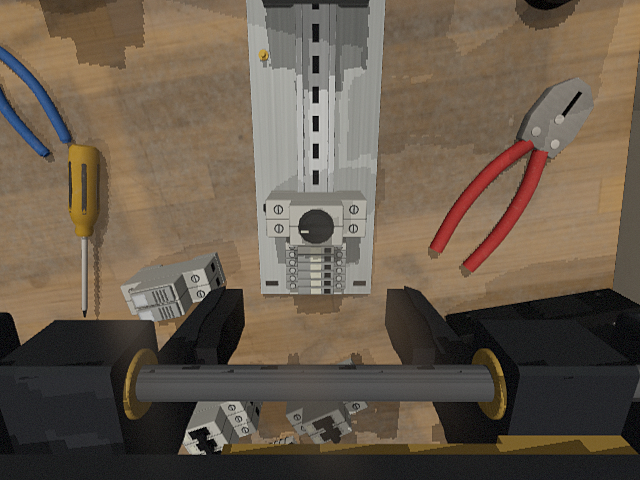

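The main switch sits square on the rail (knob at pixel (316,225)). Its nose top measures 95 mm (94 expected) and it is within 1 mm of its target. Next are the arrester and the meter.

```bash
cat >> h.py <<'E'
def check(s,top=(.083,.12)):
    c,P=wristcloud();A=comp(P,T0+D*s/1000,*top,.032);r=rect(A);v=np.array(r[:2])-T0
    print("along",(v@D*1e3).round(1),"across",(v@[D[1],-D[0]]*1e3).round(1),np.round(r[2:],1),np.percentile(A[:,2],[5,50,99]).round(3))
E
python3 - <<'E'
from h import *
pick((.4488,-.1858),4.3)
place(91.5);check(91.5)
pick((.4386,.1246),-15.1)
place(142.25);check(142.25)
E
```

```text
grip 0.044556404096407216 30.000194013118744 z [ 0.44882096 -0.18587543  0.03423693] [-1.  -0.5  1.8]
held 0.04464870533929049 t 25.8833
0.012 [ 0.617  -0.0854  0.0663] [ 0.2  0.5 -1.8]
0.008 [ 0.6165 -0.0854  0.0616] [ 0.5  0.6 -2.2]
0.004 [ 0.6165 -0.0854  0.0575] [-0.5 -0.6 -1.5]
0.0015 [ 0.6167 -0.0855  0.0553] [-0.5 -0.  -1.9]
t 29.8667
along 84.3 across 0.3 [48.9 45.1 81.2] [0.087 0.098 0.101]
grip 0.04497451453882289 30.000338852405548 z [0.43859067 0.12466778 0.03421805] [-0.2  0.4  2.2]
held 0.045031411608132246 t 34.0917
0.012 [ 0.6244 -0.0354  0.0662] [-0.6 -0.2 -2. ]
0.008 [ 0.624  -0.0353  0.0616] [-0.1  0.5 -2. ]
0.004 [ 0.624  -0.0353  0.0575] [ 0.3 -0.4 -2.1]
0.0015 [ 0.6242 -0.0353  0.0553] [-0.  -0.8 -1.8]
t 38.2417
along 142.6 across 0.2 [51.4 45.  81.2] [0.093 0.095 0.097]
```

```bash
python3 - <<'E'
from h import *
from cell import manip
manip.move_pose([.56,-.42,.34],ori(np.radians(10)))
c,P=wristcloud();cv2.imwrite("pics/w5.png",c["image"])
for n,xy in(("brk",(.589,-.359)),("spare",(.4545,-.362))):
  for lo in(.03,.064): A=comp(P,np.array(xy),lo,.1);print(n,np.round(rect(A),4))
print(manip.state()["clock"])
E
```

```text
brk [ 0.5886 -0.359  89.9    34.7    19.427 ]
brk [ 0.5886 -0.359  44.9    34.5    19.4224]
spare [ 0.4543 -0.3622 90.6    52.     13.5599]
spare [  0.4543  -0.3622  52.      45.4    -76.3192]
39.8583
```

View pics/w5.png

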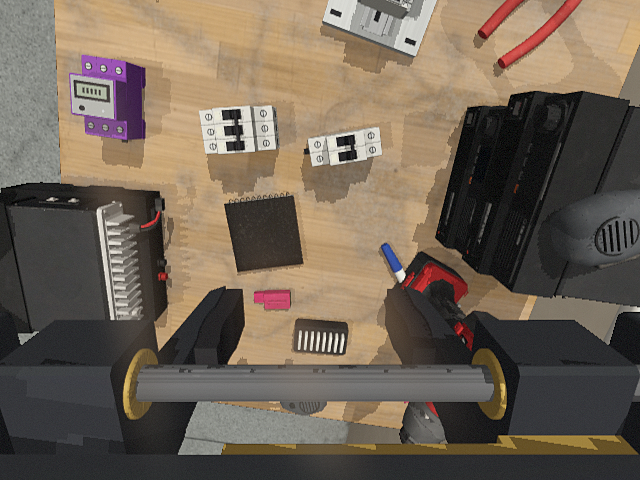

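The two-pole breaker is at pixel (345,147), measured 89.9 x 34.7. The three-lever spare is at (238,130), and the space around the breaker is free. Now I'll pick and place the breaker.

```bash
python3 - <<'E'
from h import *
from cell import manip
pick((.5886,-.359),19.4)
place(193);check(193)
manip.move_pose([.54,-.09,.36],ori(PHI))
c,P=wristcloud();cv2.imwrite("pics/w6.png",c["image"])
p=P.reshape(-1,3);v=p[:,:2]-T0;a=v@D;x=v@[D[1],-D[0]]
for n,s,w in(("main",49.5,35),("arr",91.5,35),("meter",142.25,52.5),("brk",193,35)):
    m=(abs(a*1e3-s)<w/2+3)&(p[:,2]>.06)&(p[:,2]<.12)&(abs(x)<.06)
    q=m&(abs(x)>.028)
    r=rect(np.c_[a,x][m]) 
    print(n,"s",(np.percentile(a[m],[1,99])*1e3).round(1),"x",(np.percentile(x[m],[.5,99.5])*1e3).round(1),"left/right shoulder z",np.median(p[q&(x<0),2]).round(4),np.median(p[q&(x>0),2]).round(4),np.round(r,3))
W=p;A=comp(P,np.array((.4543,-.3622)),.03,.1);print("spare",np.round(rect(A),4) if len(A)>10 else "")
print(manip.state()["clock"],manip.state()["contact_force"])
E
```

```text
grip 0.0446955110834895 30.000150203704834 z [ 0.58857896 -0.3591481   0.03431317] [-0.5  0.2  1.4]
held 0.04466243511269468 t 43.7167
0.012 [0.6319 0.0149 0.0663] [ 0.5 -0.5 -3. ]
0.008 [0.6315 0.0149 0.0616] [-0.3  0.  -2. ]
0.004 [0.6315 0.0149 0.0575] [-0.1 -0.7 -2.7]
0.0015 [0.6317 0.0149 0.0553] [-0.7  0.3 -3.2]
t 48.3083
along 186.2 across 0.2 [50.  45.  80.9] [0.087 0.095 0.106]
main s [33.2 66.8] x [-44.7  44.4] left/right shoulder z 0.0703 0.0705 [ 5.0000e-02  0.0000e+00  9.0000e+01  3.4300e+01 -8.9801e+01]
arr s [ 74.8 108.4] x [-44.6  44.6] left/right shoulder z 0.0705 0.0704 [  0.091   0.     90.1    34.5   -89.983]
meter s [116.5 167.5] x [-44.6  44.5] left/right shoulder z 0.0705 0.0706 [  0.142   0.     90.     51.7   -89.924]
brk s [176.  210.6] x [-44.5  44.3] left/right shoulder z 0.0705 0.0706 [  0.193   0.     90.2    34.8   -89.984]
spare [ 0.4537 -0.3591 90.2    48.8    12.9704]
49.2417 [0.24226305 0.25667287 0.37797962]
```

View pics/w6.png

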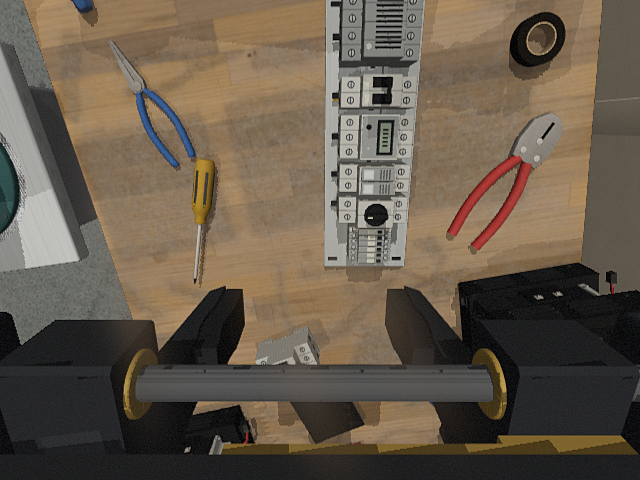

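The view shows terminals (370,245), main switch (375,213), arrester (377,180), meter (383,137), breaker (380,91) and supply (375,30), in that order. All four shoulders are level at 70.5 mm, the units are square and centred, and the gaps are about 7 mm. The last gap, before the supply, is about 16.5 mm. The spare hasn't moved.

```bash
python3 -c "
from cell import order
print(order.close_job())"
```

```text
the job is handed in; nothing more can be done
None
```

The job is handed in: main switch, arrester, meter and breaker sit fully down and square on the rail in that order, each about 7 mm from the one before, with about 16.5 mm left before the supply (just over your 15 mm guide, within the judged limit), and the spare is where it was; no verdict was returned.

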